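Rack a tray of biscuits on the middle runners and lock it in

ROBOT

A 6-joint arm with a two-finger parallel gripper is mounted at the origin on a cart in front of the work surface, level with it; the furniture and walls round the work are solid. World frame = base frame: x ahead of the robot, y to its left, z up, the work surface at z = 0. Lengths are in m, angles in rad, forces in N, time in s.
With the tool pointing down it reaches from about 0.2 to 0.875 m from the base axis. Payload 3.4 kg.
Tool frame: the origin (TCP) lies between the finger pads; the fingertips stand 25 mm ahead of it and the grasp point (between the pads) lies 6 mm ahead of it (r.nose_length is the z of the fingertips in the tool frame, in m); z points along the fingers, x is the direction in which the jaws open and shut, and the axes are right-handed (so a half turn about z gives the same grasp; the last joint's range is limited). The gripper opens to 94 mm and grips with 3 to 60 N. Pads are 16 mm wide; open, the fingers measure 119 mm over their backs; the gripper's body (75 mm by 177 mm) begins 78 mm behind the grasp point.
Start: joints at [-1.408, 0.276, 1.505, -0, 1.361, -0.121], TCP at [0.161, -0.552, 0.23] pointing down, gripper open.
Joint ranges: [-2.89, 2.89], [-0.75, 2.08], [0.22, 2.7], [-1.18, 4.32], [0.11, 2.71], [-2.7, 2.7]. Speed limits (rad/s): [2.57, 2.57, 3.14, 3.14, 3.14, 3.14].

INTERFACE

Orientations are given as a unit quaternion [w, x, y, z].
In Python, from plant import r, gripper_to, inverse_kinematics, vision, models, telemetry gives the robot as it stands. Calls block until the motion is done:
- r.move_to(position, orientation): joint-space move of the TCP to a pose.
- r.move_l(position, rot=None, vel=0.15, guard=None): straight line of the TCP; rot=None keeps the orientation; vel is the mean speed in m/s. With guard (N) it stops when the force on the tool has changed by that much, and returns True; else False.
- r.movej(angles): joint-space move.
- gripper_to(opening, f_grip=None): finger opening in m; f_grip is the grip in N (None keeps the last); returns when the fingers have stopped.
- r.hold(seconds).
- inverse_kinematics(position, orientation): joint angles nearest the present ones, or None.
- vision.snapshot(name): name is "scene" or "top" or "wrist"; returns the picture (384x512x3 uint8, red, green, blue); there is no depth.
- vision.get_calibration(name): a dict with "fx", "fy", "cx", "cy" (pixels), "D" ([k1, k2, p1, p2, k3] as OpenCV has them; the pictures are not rectified), "position" and "orientation" of the camera in the world. Camera axes: x right, y down, z forward; pixel columns grow to the right and rows downward; lengths in m; the calibration is good to about 2 mm. A picture is of the moment at which its call begins: read the wrist's pose just before it. get_calibration takes no time and is no camera call; for the wrist camera it gives the pose at the moment of the call.
A pose or a line that the arm cannot do raises r.PlanningError and nothing moves.
- r.sign_off(): hands the job in, once; it reports no verdict.
Trained networks look in the newest picture that a camera, given by its name, has taken for a name from the list of things; names that differ only in an ending like _2 or _b are one class to them, and where a whole thing is asked for, a point or a joint stands for the part that bears it (a point fixed in the world has none). Each returns a list of dicts, best first, with "score" (0 to 1); they miss things now and then, are a little off and sometimes report something else, mostly with a low value. They report only what shows in the picture. A call takes as long as a camera call. They do not tell look-alikes from the thing itself.
- models.boxes_of(thing, camera): "at" ([x, y, z] in m, in world coordinates, good to about 4 mm: the middle of the surface that is visible of it).
- models.regions_of(thing, camera): "pixels" (384x512 bool, what is visible of it).
- models.mark_of(thing, camera): "at" ([x, y, z] in m, in world coordinates, good to about 4 mm: a listed point, or the origin of a listed thing).
Readings, each from a call of its own:
- telemetry.current_t(): time.
- telemetry.current_joints(): joint angles.
- telemetry.current_dq(): joint speeds.
- telemetry.current_joint_efforts(): joint torques, N m.
- telemetry.current_ee_pos(): TCP position.
- telemetry.current_tool_rot(): TCP orientation.
- telemetry.current_wrist_force(): force on the tool from outside, world axes, zero at the start.
- telemetry.current_torque(): the same for the moment, N m.
- telemetry.current_opening(): finger opening in m.
Only numpy, scipy, OpenCV 4.12 (cv2) and the standard library are available. Lean on these libraries where they do the work, as an engineer would, in place of code of your own. Each camera call takes 0.05 s, during which the arm holds its last target.

TASK

Take the tray of biscuits by its handle, keeping it level so that no biscuit comes off, and slide it onto the middle pair of runners of the steel tray rack, just above the tray that is already in there, until it is fully home against the end stops. Then swing the red-knobbed locking rod fully shut across the front so that the trays cannot slide out. Leave the lower tray and the other things where they are.

Things in the scene. Friction and masses are not known exactly. Their poses are not given: they have to be found in the camera images.
- tray_mid (a point): Loose dark metal tray to be racked: flat rim 150 mm wide (y), 160 long (x), 5 thick; basin 118 x 138 mm, 22 deep below the rim; handle at its -x end; 0.3 kg with 4 loose biscuits. Starts on the worktop on its basin. This point: centre of the rim's outline, at the height of the rim's underside (22 mm above tray's bottom). x points away from the handle (this end enters the rack first), z up.
- tray_handle (a point): Grip point of that tray's handle: middle of a level black bar 16 mm wide and 16 high, 68 mm long along the tray's x. It lies 125 mm from tray_mid towards -x and 6 mm higher (28 mm above the worktop at the start). Axes as tray_mid. Fixed toasters 200 mm high stand right of the tray (nearest corner at x 0.47, y -0.12 m); wall cabinets hang from 0.48 m up beyond x = 0.6 m.
- rack: Fixed steel tray rack, 190 mm wide, 165 deep, 200 high, open at front and top. Origin: centre of its underside, on the worktop; x points into it, z up. 3 pairs of side channels along x take a tray's rim: ledge tops 40, 102, 164 mm up; 16 mm high inside, 158 mm web to web, ledges 130 mm apart; from x = -86 mm (mouths flare out to -106) to end stops at +80. The bottom pair holds the lower tray.
- middle_home (a point): Where tray_mid lies when the tray rests fully home on the middle runners: on the rack's centre line, at x = 0 of the rack, 102 mm above the worktop. Axes as the rack.
- lock (a joint): Locking rod, hinged upright at the rack's front left corner (its +y side, looking in). 0 = shut: the rod stands 5 mm in front of the trays' rims, so it shuts only when trays are home. Grows as it opens to the front and outwards (clockwise from above), to 2.4 rad; 1.57: lever points straight out of the front (rack -x). Starts at 1.3 to 1.6. Stiff hinge, 1 N at the knob, stays put.
- lock_pivot (a point): On the hinge axis of the locking rod, at the height of the knob's middle: 226 mm above the worktop, at x = -88 mm, y = +98 mm of the rack.
- lock_knob (a point): Middle of the red knob on the end of the rod's lever: round and upright, 17 mm across, 30 mm high (211 to 241 mm above the worktop), 52 mm from lock_pivot. Fixed to the lever; at lock = 0 it lies towards the rack's -y from lock_pivot.
- low_tray: The lower tray, the same make with biscuits baked onto it, loose, home on the bottom runners. Origin: centre of its underside; axes as the other tray. Its handle sticks out of the front too, top 54 mm above the worktop.
- biscuit1: Loose round biscuit in the tray, 48 mm across, 12 mm high. Origin: centre of its underside.
- biscuit2: Loose round biscuit in the tray, 48 mm across, 12 mm high. Origin: centre of its underside.
- biscuit3: Loose round biscuit in the tray, 48 mm across, 12 mm high. Origin: centre of its underside.
- biscuit4: Loose round biscuit in the tray, 48 mm across, 12 mm high. Origin: centre of its underside.
- mug: Bystander: white mug with dark dots, 82x117x91 mm, on the worktop. Origin: centre of its underside.
- timer: Bystander: cream and red kitchen timer, 62 mm, on the worktop. Origin: centre of its underside.
- spice: Bystander: small glass spice jar with black cap, 41x41x105 mm, beyond the rack. Origin: centre of its underside.
Not all that is in view belongs to the job. Leave any blue or purple look-alike of the biscuit3 alone.

How it is judged:
By the outcome, as a careful person would: the job done as asked, in the order asked, and still so for the second after the job is handed in, with the robot touching nothing.
It also fails if it takes over 64 s, if anything falls off the work surface, if the arm or the gripper's body presses on something with over 40 N, if the wrist force passes 120 N, or if a joint passes its speed limit or range.

## Working session

There is one attempt and no reset: what is moved stays moved. The work goes in short steps, each a Python script; the robot and the scene stay as the last script left them, time stands still between calls to the robot, and variables do not carry over. Pictures are saved under pics/ and viewed, and the job is handed in when it is done.

```bash
ls; mkdir -p pics; python3 - <<'E'
from plant import r, vision, models, telemetry
import cv2
for n in ["scene","top","wrist"]:
    im=vision.snapshot(n); cv2.imwrite(f"pics/a_{n}.png",cv2.resize(im[:,:,::-1],(768,576)))
    c=vision.get_calibration(n); print(n,{k:(v if not hasattr(v,'round') else v.round(3)) for k,v in c.items()})
for t in ["tray_mid","tray_handle","rack","middle_home","lock_pivot","lock_knob","low_tray","biscuit1","mug","timer","spice"]:
    for cam in ["scene","top"]:
        try: print(t,cam,[(round(d["score"],2),[round(float(x),4) for x in d["at"]]) for d in models.mark_of(t,cam)])
        except Exception as e: print(t,cam,e)
print(telemetry.current_t(), telemetry.current_tool_rot())
E
```

```text
pics
scene {'fx': 409.0098505156644, 'fy': 409.0098505156644, 'cx': 252.92219804025262, 'cy': 192.18573992656604, 'D': array([-0.058,  0.   ,  0.   ,  0.   ,  0.   ]), 'position': array([0.029, 0.776, 1.213]), 'orientation': array([ 0.092, -0.261,  0.897, -0.345])}
top {'fx': 461.10835785596663, 'fy': 461.10835785596663, 'cx': 259.3720585446162, 'cy': 199.22640607232165, 'D': array([-0.113,  0.   ,  0.   ,  0.   ,  0.   ]), 'position': array([-0.027, -0.055,  1.417]), 'orientation': array([ 0.142, -0.683,  0.703, -0.142])}
wrist {'fx': 332.23005573387815, 'fy': 332.23005573387815, 'cx': 257.084651999107, 'cy': 191.42428375984298, 'D': array([0.021, 0.   , 0.   , 0.   , 0.   ]), 'position': array([ 0.229, -0.531,  0.383]), 'orientation': array([ 0.099,  0.794, -0.595, -0.075])}
tray_mid scene [(0.67, [0.5562, 0.0954, 0.0213])]
tray_mid top [(0.82, [0.559, 0.0951, 0.0231])]
tray_handle scene [(0.84, [0.4665, 0.0109, 0.0325])]
tray_handle top [(0.87, [0.4685, 0.0129, 0.0288])]
rack scene [(0.9, [0.5041, 0.3641, 0.0032])]
rack top [(0.71, [0.4981, 0.3662, 0.0004])]
middle_home scene [(0.
[... 703 characters left out ...]
0.25, [0.5064, 0.3614, -0.0006])]
biscuit1 top [(0.58, [0.3902, 0.1538, -0.0002]), (0.57, [0.6039, 0.0957, 0.0014]), (0.57, [0.5674, 0.1395, 0.0068]), (0.54, [0.3758, 0.0085, -0.0]), (0.51, [0.5139, 0.0976, 0.0057]), (0.45, [0.5495, 0.0585, 0.0016])]
mug scene [(0.73, [0.4137, -0.3276, -0.0003]), (0.3, [0.5013, 0.3642, 0.0142]), (0.16, [0.6063, 0.0989, 0.0051])]
mug top [(0.75, [0.4122, -0.3283, 0.0041])]
timer scene [(0.48, [0.4347, -0.4602, -0.002]), (0.37, [0.4986, 0.3645, 0.1021])]
timer top [(0.52, [0.4352, -0.4639, -0.0027])]
spice scene [(0.85, [0.6829, 0.2762, 0.0032])]
spice top [(0.76, [0.6823, 0.2803, 0.0038])]
1.25 [ 1.69230144e-06  7.99997688e-01 -6.00003081e-01  4.08874471e-05]
```

View pics/a_scene.png

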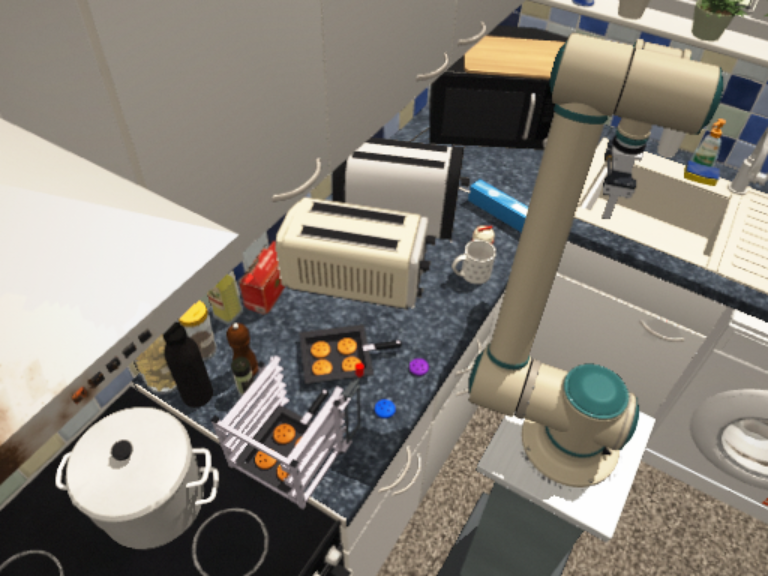

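View pics/a_top.png

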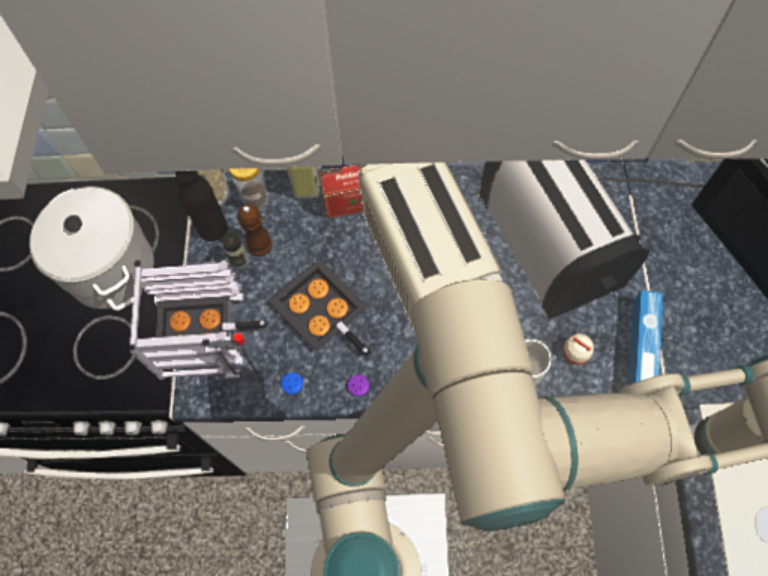

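Scene view (768-px scale): the loose tray is at (333,355) with its handle at (383,347). The lower tray is in the rack at (283,435). The red knob is at (360,370). Blue and purple look-alikes lie on the worktop at (385,408) and (419,367).

Candidates for the tray: the loose tray (top view 318,305, handle 352,338) or the racked lower tray (195,318, handle 243,325). I choose the loose one on the worktop. Next I check IK, then take a close wrist view.

```bash
cat > h.py <<'E'
from plant import r, gripper_to, inverse_kinematics, vision, models, telemetry
import numpy as np, cv2
from scipy.spatial.transform import Rotation as R
def q(yaw,tilt,flip=1):
    f=np.array([np.cos(yaw),np.sin(yaw),0]); l=np.array([-np.sin(yaw),np.cos(yaw),0])
    z=f*np.sin(tilt)-np.array([0,0,1])*np.cos(tilt); x=l*flip; y=np.cross(z,x)
    Q=R.from_matrix(np.c_[x,y,z]).as_quat(); return np.array([Q[3],Q[0],Q[1],Q[2]]), z
def tcp(p,yaw,tilt,flip=1):  # grasp point p -> tcp pos, quat
    Q,z=q(yaw,tilt,flip); return np.array(p)-0.006*z, Q
def project(cal,P):
    Q=cal["orientation"]; Rm=R.from_quat([Q[1],Q[2],Q[3],Q[0]]).as_matrix()
    Pc=(np.atleast_2d(P)-cal["position"])@Rm
    K=np.array([[cal["fx"],0,cal["cx"]],[0,cal["fy"],cal["cy"]],[0,0,1]])
    return cv2.projectPoints(Pc.reshape(-1,1,3),np.zeros(3),np.zeros(3),K,np.array(cal["D"]))[0][:,0]
def ray(cal,uv,z):
    K=np.array([[cal["fx"],0,cal["cx"]],[0,cal["fy"],cal["cy"]],[0,0,1]])
    n=cv2.undistortPoints(np.array(uv,float).reshape(-1,1,2),K,np.array(cal["D"]))[:,0]
    Q=cal["orientation"]; Rm=R.from_quat([Q[1],Q[2],Q[3],Q[0]]).as_matrix()
    d=np.c_[n,np.ones(len(n))]@Rm.T; c=np.array(cal["position"])
    return c+d*((z-c[2])/d[:,2])[:,None]
E
python3 - <<'E'
from h import *
np.set_printoptions(precision=2,suppress=True)
yt=np.radians(42.7)
for tilt in (0,20,30,40,45):
  for fl in (1,-1):
    a=inverse_kinematics(*tcp([.4675,.012,.028],yt,np.radians(tilt),fl))
    a2=inverse_kinematics(*tcp([.4675,.012,.15],yt,np.radians(tilt),fl))
    yr=np.radians(91); 
    c=inverse_kinematics(*tcp([.5,.364-.125-.17,.115],yr,np.radians(tilt),fl))
    b=inverse_kinematics(*tcp([.5,.364-.125,.108],yr,np.radians(tilt),fl))
    print(tilt,fl,a,a2,c,b,sep='\n  ')
for yw in (0,90,-90,180): print(inverse_kinematics(*tcp([.45,.15,.45],np.radians(yw),0)))
E
```

```text
0
  1
  [-0.12  0.32  2.01 -0.    0.81 -2.44]
  [-0.12  0.17  1.84 -0.    1.13 -2.44]
  None
  None
0
  -1
  [-0.12  0.32  2.01 -0.    0.81  0.7 ]
  [-0.12  0.17  1.84 -0.    1.13  0.7 ]
  [-0.    0.26  1.82 -0.    1.06 -0.02]
  [ 0.32  0.34  1.73 -0.    1.08  0.3 ]
20
  1
  None
  None
  [-0.25  0.29  1.85  0.37  1.13  2.69]
  None
20
  -1
  [-0.38  0.26  2.21  0.59  0.59 -0.03]
  [-0.38  0.07  2.04  0.4   0.92  0.22]
  [-0.25  0.29  1.85  0.37  1.13 -0.45]
  [ 0.08  0.31  1.84  0.41  1.01 -0.16]
30
  1
  [-0.53  0.28  2.31  0.98  0.62  2.6 ]
  None
  [-0.36  0.33  1.86  0.52  1.21  2.51]
  None
30
  -1
  [-0.53  0.28  2.31  0.98  0.62 -0.54]
  [-0.53  0.06  2.13  0.66  0.9  -0.11]
  [-0.36  0.33  1.86  0.52  1.21 -0.63]
  [-0.03  0.33  1.89  0.62  1.04 -0.4 ]
40
  1
  [-0.69  0.36  2.4   1.27  0.73  2.15]
  [-0.69  0.08  2.23  0.9   0.95  2.68]
  [-0.46  0.4   1.87  0.64  1.3   2.36]
  [-0.14  0.38  1.94  0.79  1.11  2.52]
40
  -1
  [-0.69  0.36  2.4   1.27  0.73 -0.99]
  [-0.69  0.08  2.23  0.9   0.95 -0.46]
  [-0.46  0.4   1.87  0.64  1.3  -0.79]
  [-0.14  0.38  1.94  0.79  1.11 -0.62]
45
  1
  [-0.76  0.42  2.45  1.36  0.81  1.96]
  [-0.76  0.11  2.28  1.01  0.99  2.52]
  [-0.5   0.44  1.88  0.68  1.35  2.29]
  [-0.18  0.41  1.96  0.86  1.15  2.42]
45
  -1
  [-0.76  0.42  2.45  1.36  0.81 -1.18]
  [-0.76  0.11  2.28  1.01  0.99 -0.62]
  [-0.5   0.44  1.88  0.68  1.35 -0.85]
  [-0.18  0.41  1.96  0.86  1.15 -0.73]
[ 0.17  0.08  1.22 -0.    1.85 -1.4 ]
None
[ 0.17  0.08  1.22 -0.    1.85  0.17]
[ 0.17  0.08  1.22 -0.    1.85  1.75]
```

```bash
python3 - <<'E'
from h import *
p=telemetry.current_ee_pos(); r.move_l([p[0],p[1],.34],vel=.3)
P,Q=tcp([.41,.12,.36],np.pi/2,0,-1)
r.move_to(P,Q)
im=vision.snapshot("wrist"); cal=vision.get_calibration("wrist")
np.savez("v1.npz",im=im,**{k:np.array(v) for k,v in cal.items()})
cv2.imwrite("pics/b_wrist.png",cv2.resize(im[:,:,::-1],(800,600)))
for t in ["tray_mid","tray_handle","rack","middle_home","lock_pivot","lock_knob","low_tray"]:
    print(t,[(round(d["score"],2),np.round(d["at"],4).tolist()) for d in models.mark_of(t,"wrist")])
s=vision.snapshot("scene"); cv2.imwrite("pics/b_scene.png",cv2.resize(s[:,:,::-1],(768,576)))
t=vision.snapshot("top"); cv2.imwrite("pics/b_top.png",cv2.resize(t[:,:,::-1],(768,576)))
print(telemetry.current_t())
E
```

```text
tray_mid [(0.66, [0.5601, 0.093, 0.0202])]
tray_handle [(0.88, [0.4702, 0.0128, 0.0267])]
rack [(0.27, [0.6055, 0.1007, 0.0037])]
middle_home []
lock_pivot [(0.84, [0.4049, 0.2693, 0.2302]), (0.32, [0.4059, 0.2155, 0.2267])]
lock_knob [(0.94, [0.4072, 0.2179, 0.227])]
low_tray []
4.8083
```

View pics/b_wrist.png

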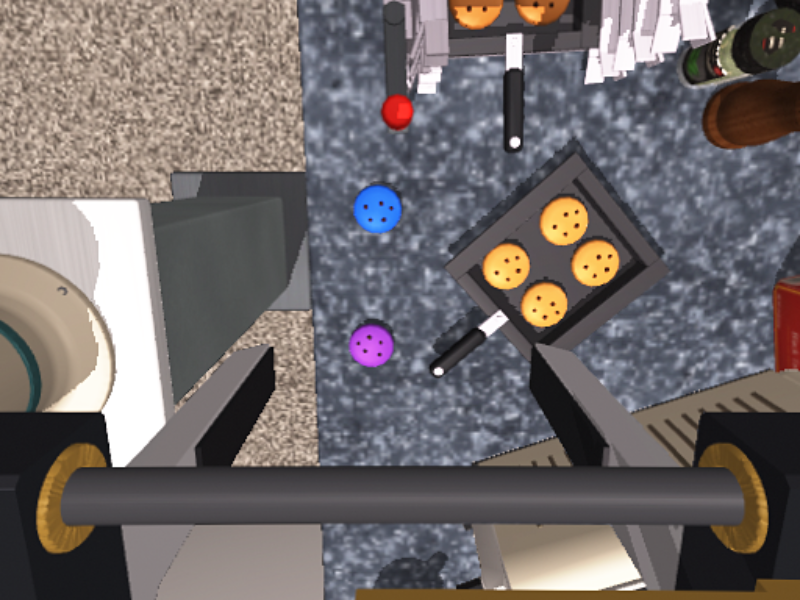

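The wrist view shows the loose tray (corners 575,152 / 666,268 / 446,265, handle 437–490, 370–325) with four orange biscuits. The red knob is at (397,112) and the lower tray's handle at (513,105). The blue (378,209) and purple (372,345) look-alikes are separate. I zoom in on the rack to refine its yaw.

```bash
python3 - <<'E'
from h import *
d=np.load("v1.npz"); cal={k:d[k] for k in d if k!="im"}
s=800/512
H=ray(cal,[[513/s,70/s],[513/s,142/s]],.052); print(H, np.degrees(np.arctan2(*(H[0]-H[1])[1::-1])))
T=ray(cal,np.array([[575,152],[666,268],[446,265]])/s,.027); print(T)
print(ray(cal,np.array([[437,371],[500,318]])/s,.033))
for n in("scene","top"):
    im=cv2.imread(f"pics/b_{n}.png"); 
    x0,y0=(200,340) if n=="scene" else (110,220)
    # overlay predicted rack
    cv2.imwrite(f"pics/c_{n}.png",cv2.resize(im[y0:y0+170,x0:x0+200],None,fx=4,fy=3.5*1.0,interpolation=cv2.INTER_CUBIC))
E
```

```text
[[0.50291356 0.26898503 0.052     ]
 [0.5061156  0.21188278 0.052     ]] 93.20953699029525
[[0.56799045 0.20408823 0.027     ]
 [0.66380318 0.09676362 0.027     ]
 [0.45297352 0.09991208 0.027     ]]
[[ 0.44567168 -0.00676563  0.033     ]
 [ 0.50619151  0.04853134  0.033     ]]
```

View pics/c_scene.png

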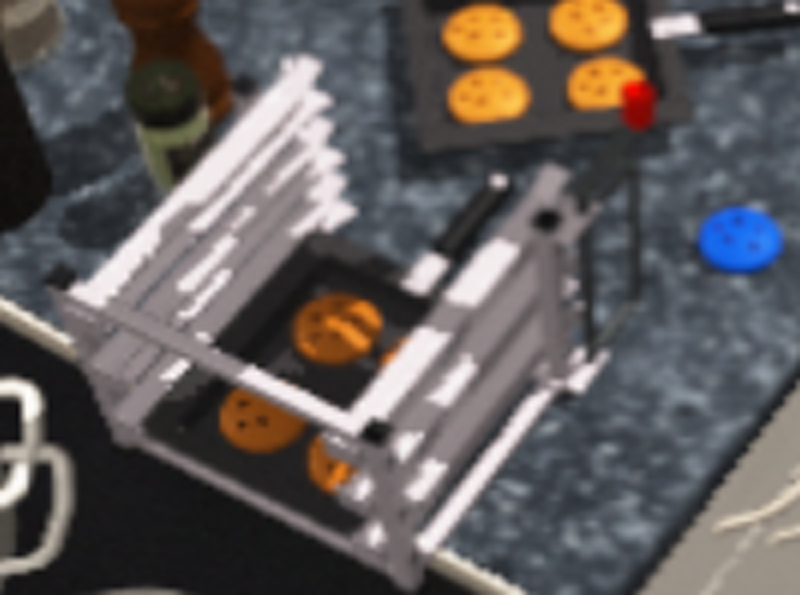

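View pics/c_top.png

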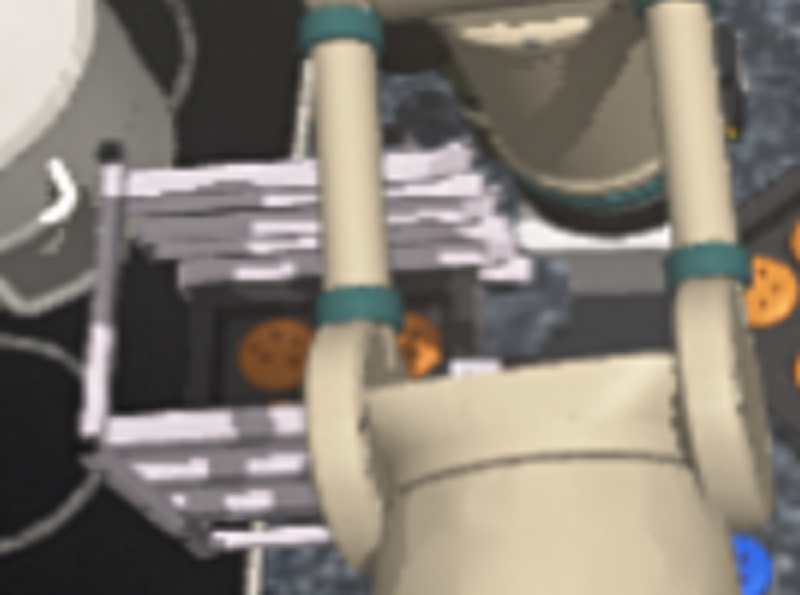

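```bash
python3 - <<'E'
from h import *
cal=vision.get_calibration("scene")
px=np.array([[548,220],[375,430],[62,280]],float); px=(px/[4,3.5]+[200,340])/1.5
W=ray(cal,px,.2); print(W)
a=W[1]-W[0]; b=W[1]-W[2]
print(np.degrees(np.arctan2(a[1],a[0])),np.linalg.norm(a),np.degrees(np.arctan2(b[1],b[0]))-90,np.linalg.norm(b))
im=cv2.imread("pics/a_top.png"); x0,y0=110,240
cv2.imwrite("pics/d_top.png",cv2.resize(im[y0:y0+150,x0:x0+180],None,fx=4.4,fy=4,interpolation=cv2.INTER_CUBIC))
# candidates overlay: rack model reproject for yaw 93
for n in("scene","top"):
  cal=vision.get_calibration(n)
  img=cv2.imread(f"pics/{'b' if n=='scene' else 'a'}_{n}.png"); img=cv2.resize(img,None,fx=2,fy=2,interpolation=cv2.INTER_CUBIC)
  for yaw,c in((93,(0,255,0)),):
    t=np.radians(yaw); f=np.array([np.cos(t),np.sin(t)]); l=np.array([-f[1],f[0]])
    o=np.array([.501,.364])
    def w(x,y,z): return [*(o+x*f+y*l),z]
    segs=[]
    for z in(.04,.102,.164):
      for sy in(-1,1):
        segs.append((w(-.086,sy*.065,z),w(.08,sy*.065,z)))
    for z in (0,.2):
      cs=[w(-.0825,-.095,z),w(-.0825,.095,z),w(.0825,.095,z),w(.0825,-.095,z)]
      segs+= [(cs[i],cs[(i+1)%4]) for i in range(4)]
    segs.append((w(-.088,.098,.226),w(-.14,.098,.226)))
    for A,B in segs:
      p=project(cal,[A,B])*3
      cv2.line(img,tuple(int(v) for v in p[0]),tuple(int(v) for v in p[1]),c,1)
  x0,y0=(400,680) if n=="scene" else (220,480)
  cv2.imwrite(f"pics/e_{n}.png",cv2.resize(img[y0:y0+340,x0:x0+400],(780,600*340*0+663 if 0 else 600)))
E
```

```text
[[0.41055515 0.29014037 0.2       ]
 [0.40499163 0.43267753 0.2       ]
 [0.57944635 0.44334403 0.2       ]]
92.235238658422 0.14264569596970028 -266.5011796939165 0.17478050691451885
```

View pics/e_scene.png

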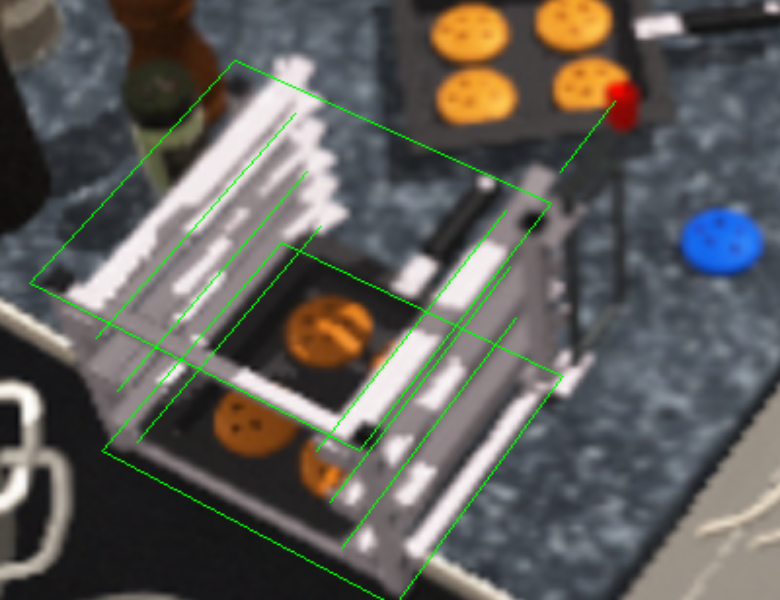

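View pics/e_top.png

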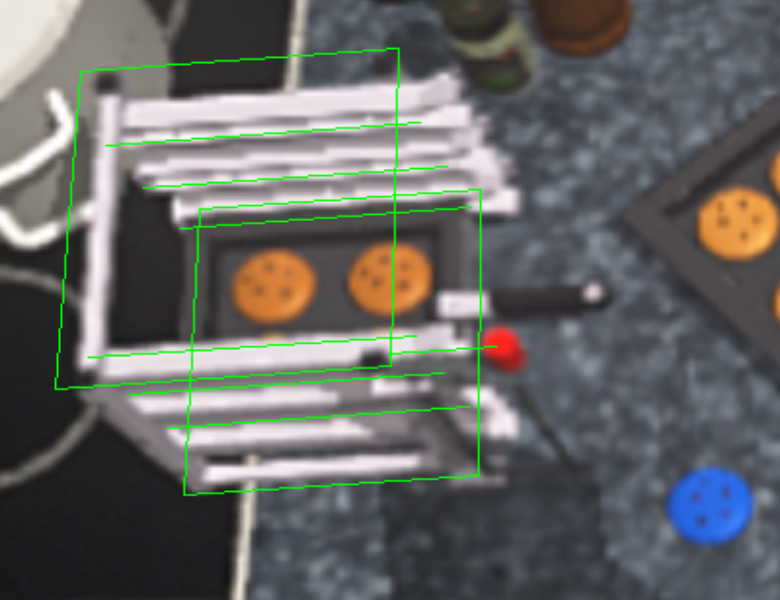

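The rack overlay (yaw 93°, origin about (0.500, 0.364)) matches both views, and the lock sits at about 1.6. Next is the grasp, with a 40° tilt so the gripper body stays clear of the knob.

```bash
cat >> h.py <<'E'
T40=np.radians(40); YT=np.radians(42.4); YR=np.radians(93)
O=np.array([.5003,.364]); F=np.array([np.cos(YR),np.sin(YR)]); L=np.array([-F[1],F[0]])
def rk(x,y=0): return O+x*F+y*L
def hand(mid,yaw,z): # tray mid xy -> handle grasp point
    return np.array([mid[0]-.125*np.cos(yaw),mid[1]-.125*np.sin(yaw),z])
def go(p,yaw,vel=.12,guard=None): 
    P,Q=tcp(p,yaw,T40,-1); return r.move_l(P,rot=Q,vel=vel,guard=guard)
E
python3 - <<'E'
from h import *
h=np.array([.4687,.0122,.029])
gripper_to(.06)
P,Q=tcp(h+[0,0,.13],YT,T40,-1); print(inverse_kinematics(P,Q))
r.move_to(P,Q)
im=vision.snapshot("wrist"); cv2.imwrite("pics/f_wrist.png",cv2.resize(im[:,:,::-1],(768,576)))
for t in("tray_handle","tray_mid"): print(t,[(round(d["score"],2),np.round(d["at"],4).tolist()) for d in models.mark_of(t,"wrist")])
print(telemetry.current_t())
E
```

```text
[-0.68367788  0.06710804  2.21845615  0.88831318  0.96032772 -0.42321261]
tray_handle [(0.83, [0.4676, 0.0119, 0.0272])]
tray_mid [(0.81, [0.5595, 0.0961, 0.0206])]
6.5917
```

View pics/f_wrist.png

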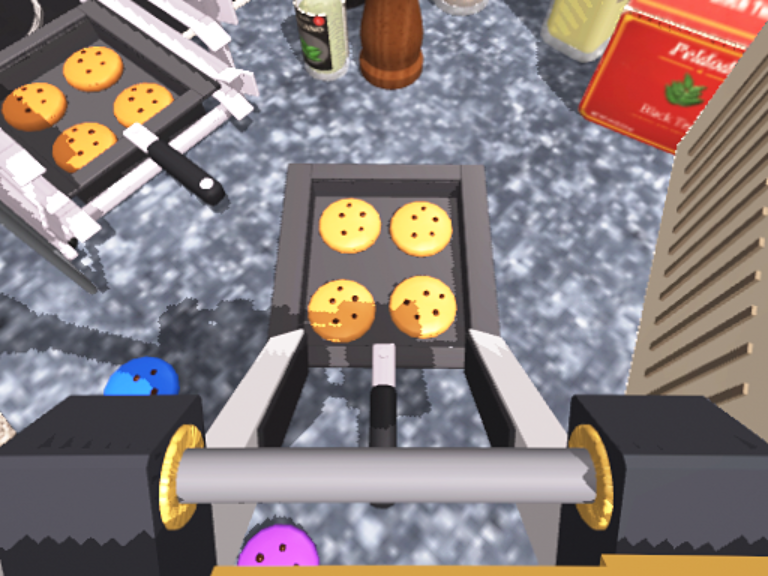

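The tray and handle are centred between the fingers (handle 383,400) and the toaster is clear to the right. This is the loose tray with the four orange biscuits, so I descend and grasp.

```bash
python3 - <<'E'
from h import *
h=np.array([.4683,.0122,.029])
print(go(h,YT,.12,guard=15), telemetry.current_ee_pos(), telemetry.current_wrist_force())
print(gripper_to(.0,f_grip=58), telemetry.current_opening(), telemetry.current_wrist_force(), telemetry.current_ee_pos())
go(h+[0,0,.03],YT,.06)
r.hold(.3)
print(telemetry.current_wrist_force(),telemetry.current_torque(),telemetry.current_opening())
im=vision.snapshot("wrist"); cv2.imwrite("pics/g_wrist.png",cv2.resize(im[:,:,::-1],(768,576)))
for t in("tray_handle","tray_mid"): print(t,[(round(d["score"],2),np.round(d["at"],4).tolist()) for d in models.mark_of(t,"wrist")])
im=vision.snapshot("scene"); cv2.imwrite("pics/g_scene.png",cv2.resize(im[:,:,::-1],(768,576)))
for t in("tray_handle","tray_mid"): print(t,[(round(d["score"],2),np.round(d["at"],4).tolist()) for d in models.mark_of(t,"scene")])
print(telemetry.current_t())
E
```

```text
False [0.46569043 0.00961581 0.03386229] [-0.00138681  0.78588848  0.23160987]
False 0.015740976076385804 [-0.47887218 -0.31653944  1.58780498] [0.46543758 0.00961096 0.0336368 ]
[ 0.17160496 -0.14100096 -2.30565454] [-0.60710152  0.63797493  0.01044117] 0.015221927712582956
tray_handle [(0.19, [0.5562, 0.0567, 0.0321])]
tray_mid [(0.87, [0.5622, 0.0933, 0.0491])]
tray_handle [(0.71, [0.5647, 0.1372, 0.0339]), (0.58, [0.4669, 0.011, 0.0603])]
tray_mid [(0.83, [0.556, 0.0936, 0.0511]), (0.5, [0.4034, 0.2204, 0.2241])]
9.8333
```

View pics/g_wrist.png

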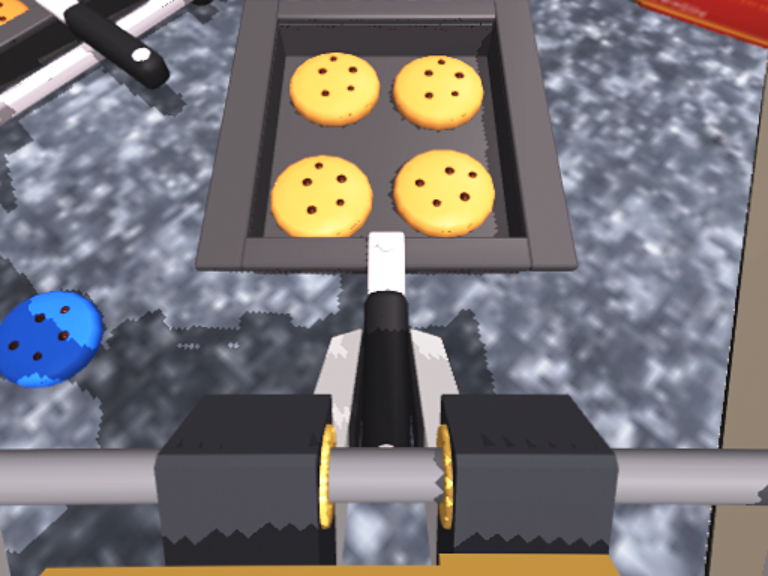

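View pics/g_scene.png

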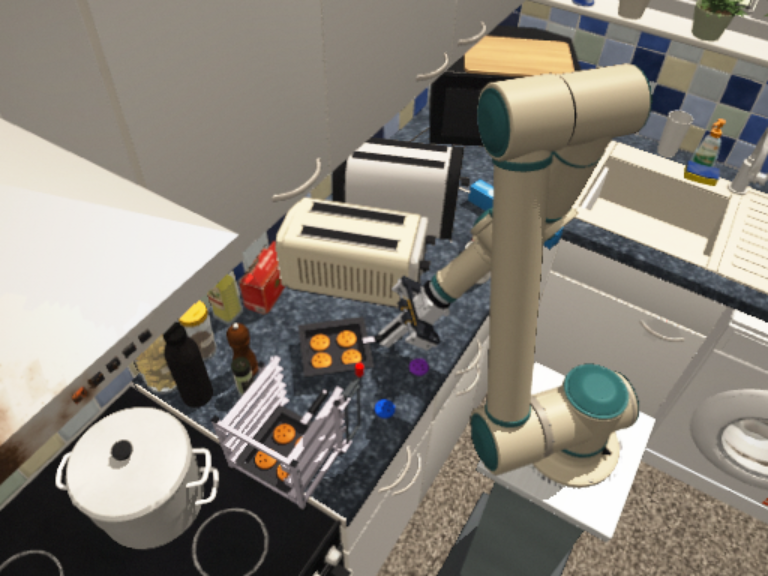

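```bash
cat > fit.py <<'E'
from h import *
def overlay(im,cal,yaw,name,pitches=(0,2)):
    # tool pose -> handle grasp point
    Q=telemetry.current_tool_rot(); p=telemetry.current_ee_pos()
    z=R.from_quat([Q[1],Q[2],Q[3],Q[0]]).as_matrix()[:,2]; g=np.array(p)+.006*z
    img=cv2.resize(im[:,:,::-1],(768,576)).copy()
    for pt,c in zip(pitches,((0,255,0),(0,0,255),(255,0,0))):
        M=R.from_euler("z",yaw).as_matrix()@R.from_euler("y",np.radians(pt)).as_matrix()
        for hx,hy,hz in((.08,.075,.005),(.069,.059,.005)):
            q_=np.array([[-hx,-hy,hz],[hx,-hy,hz],[hx,hy,hz],[-hx,hy,hz]])+[.125,0,-.007]
            u=project(cal,q_@M.T+g)*1.5
            cv2.polylines(img,[u.astype(int)],True,c,1)
    cv2.imwrite(name,img)
E
python3 - <<'E'
from fit import *
im=cv2.imread("pics/g_wrist.png")[:,:,::-1]
overlay(im,vision.get_calibration("wrist"),YT,"pics/h.png")
E
```

```text
(no output)
```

View pics/h.png

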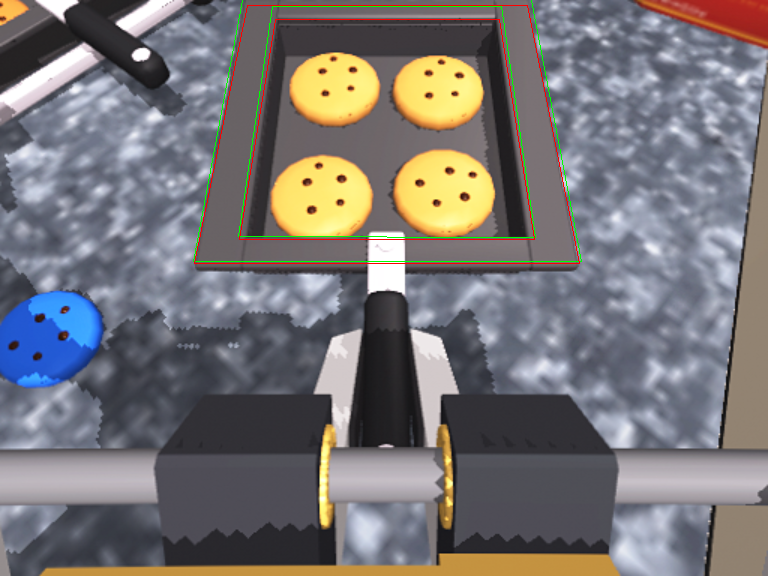

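The tray is held and nearly level (about 1–2° nose-down), and all four biscuits are in place. I lift it, move across, rotate in front of the rack, then look again.

```bash
python3 - <<'E'
from fit import *
h=np.array([.4683,.0122,.16])
m=rk(-.215)
w1=hand(m,YT,.16); w2=hand(m,YR,.16)
for w,y in((w1,YT),(w2,YR)): print(w,inverse_kinematics(*tcp(w,y,T40,-1)))
go(h,YT,.12); go(w1,YT,.12); go(w2,YR,.06)
def look(c,n):
    im=vision.snapshot(c); cv2.imwrite(n,cv2.resize(im[:,:,::-1],(768,576))); return im
im=look("wrist","pics/i_wrist.png"); overlay(im,vision.get_calibration("wrist"),YR,"pics/i_fit.png")
look("scene","pics/i_scene.png");
for t in("middle_home","tray_mid","lock_knob","rack"): print(t,[(round(d["score"],2),np.round(d["at"],4).tolist()) for d in models.mark_of(t,"scene")],[(round(d["score"],2),np.round(d["at"],4).tolist()) for d in models.mark_of(t,"wrist")])
print(telemetry.current_t(),telemetry.current_wrist_force(),telemetry.current_ee_pos())
E
```

```text
[0.41924531 0.06500685 0.16      ] [-0.64494377 -0.04252196  2.32754111  0.90026423  0.93785192 -0.4001546 ]
[0.51809423 0.02446596 0.16      ] [-0.50481534  0.39467346  1.73235364  0.58148167  1.45473357 -0.75876526]
middle_home [(0.91, [0.495, 0.3612, 0.1025])] []
tray_mid [(0.83, [0.5125, 0.1491, 0.1516])] [(0.94, [0.5125, 0.1467, 0.1543])]
lock_knob [(0.82, [0.4057, 0.219, 0.2231])] []
rack [(0.91, [0.5052, 0.362, 0.0005])] []
14.0583 [ 0.27400308 -0.50560199 -2.45772551] [0.51826952 0.02059757 0.16462061]
```

View pics/i_fit.png

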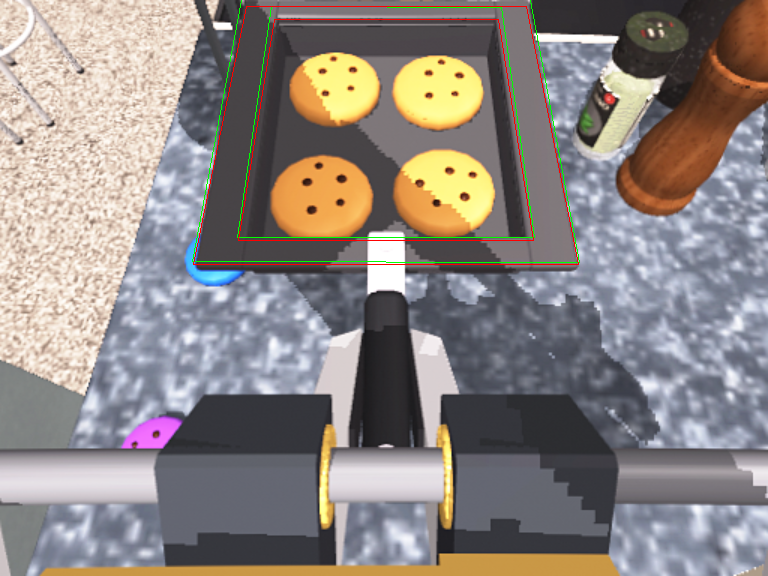

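View pics/i_scene.png

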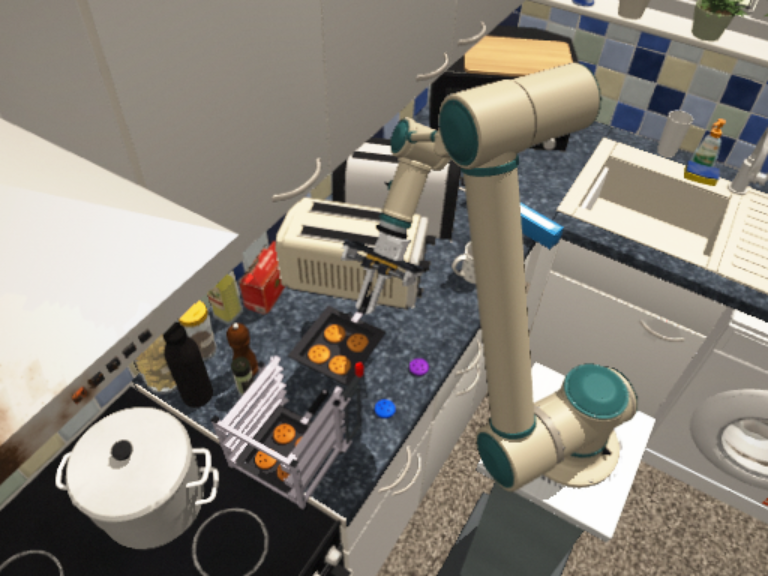

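Level and stable at the rack front (sag about 1.5°). I lower to insertion height with a 1.3° pitch correction and feed in gently under guard.

```bash
cat >> h.py <<'E'
TL=T40+np.radians(1.3)
def gt(p,yaw,vel=.1,guard=None,t=TL):
    P,Q=tcp(p,yaw,t,-1); return r.move_l(P,rot=Q,vel=vel,guard=guard)
def st(): print(round(telemetry.current_t(),2),np.round(telemetry.current_wrist_force(),2),np.round(telemetry.current_torque(),2),np.round(telemetry.current_ee_pos(),4))
E
python3 - <<'E'
from fit import *
def look(c,n):
    im=vision.snapshot(c); cv2.imwrite(n,cv2.resize(im[:,:,::-1],(768,576))); return im
for x,z in((-.215,.1125),(-.165,.1125)):
    w=hand(rk(x),YR,z); print(gt(w,YR,.1,guard=6)); st()
im=look("scene","pics/j_scene.png"); cv2.imwrite("pics/j_crop.png",cv2.resize(im[210:340,120:280,::-1],(800,650)[:2] if 0 else (738,600),interpolation=cv2.INTER_CUBIC))
im=look("top","pics/j_top.png"); cv2.imwrite("pics/j_tcrop.png",cv2.resize(im[150:270,70:230,::-1],(800,600),interpolation=cv2.INTER_CUBIC))
E
```

```text
True
14.4 [-1.22  7.37 -0.21] [-0.27 -0.28  0.61] [0.5175 0.0231 0.1403]
True
14.62 [-0.27  2.06 -0.69] [-0.75 -0.23  0.18] [0.5174 0.0247 0.1382]
```

View pics/j_crop.png

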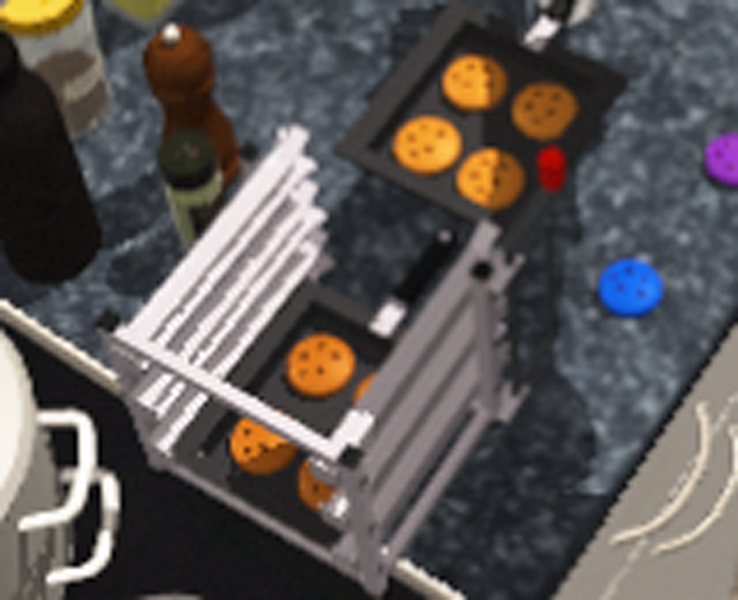

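View pics/j_tcrop.png

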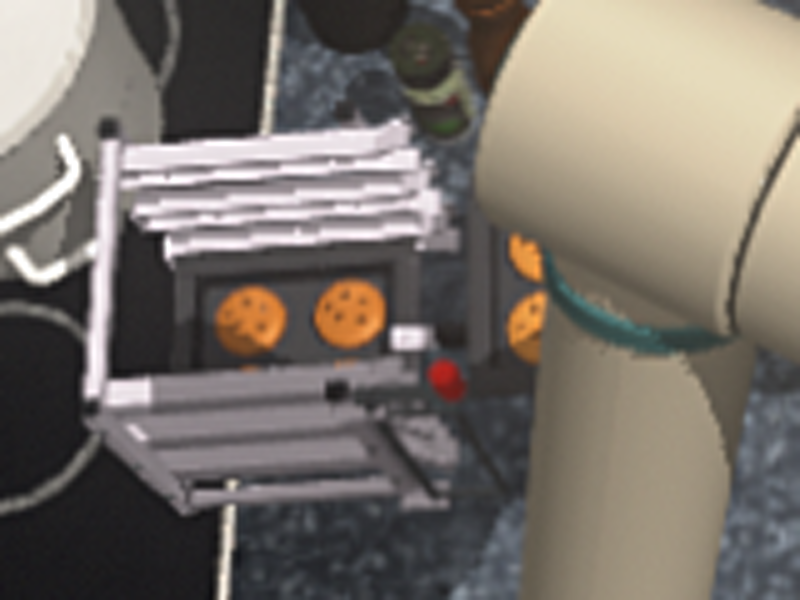

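```bash
python3 - <<'E'
from fit import *
r.hold(.3); st()
im=vision.snapshot("wrist"); overlay(im,vision.get_calibration("wrist"),YR,"pics/k_fit.png")
im=vision.snapshot("scene"); cv2.imwrite("pics/k_crop.png",cv2.resize(im[90:270,170:330,::-1],(534,600),interpolation=cv2.INTER_CUBIC))
E
```

```text
15.02 [-0.48  1.88 -1.14] [-0.67 -0.13  0.2 ] [0.5174 0.0241 0.1388]
```

View pics/k_fit.png

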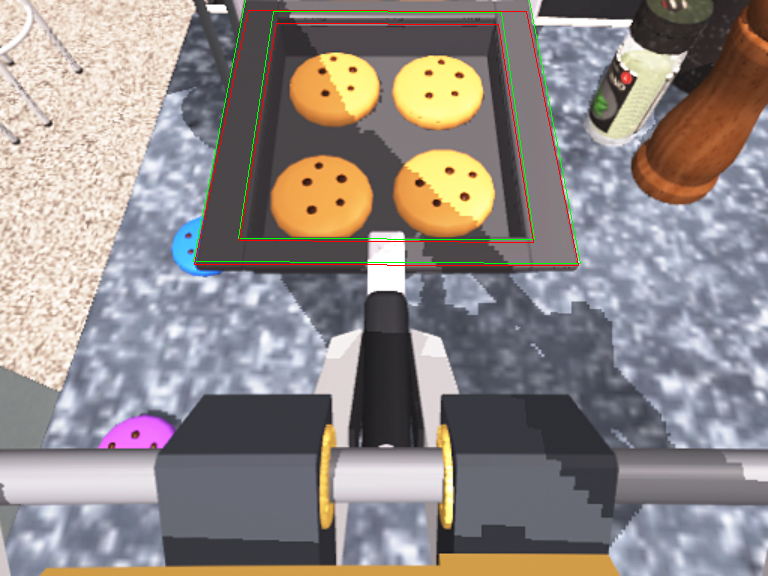

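View pics/k_crop.png

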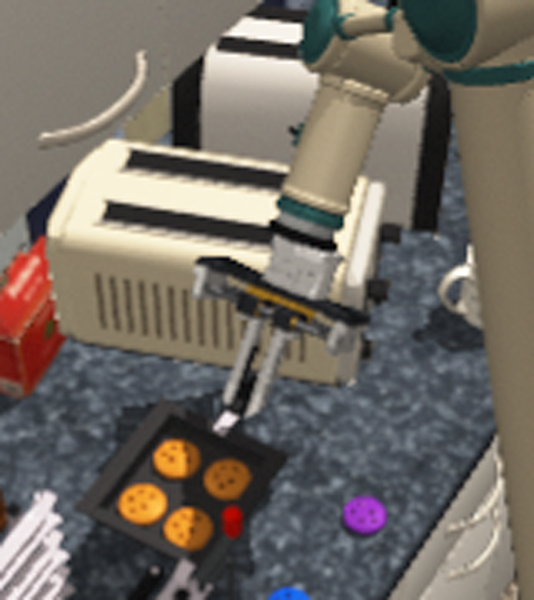

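The gripper body grazed the toaster's top edge while lowering, with about 2 N residual. The tray has not shifted in the grip and all biscuits are in place. I back off upward, move closer to the rack, and lower there.

```bash
python3 - <<'E'
from fit import *
gt(hand(rk(-.210),YR,.160),YR,.08); r.hold(.2); st()
gt(hand(rk(-.187),YR,.160),YR,.06); r.hold(.2); st()
print(gt(hand(rk(-.187),YR,.115),YR,.06,guard=4)); r.hold(.2);st()
im=vision.snapshot("scene"); cv2.imwrite("pics/l_crop.png",cv2.resize(im[130:340,120:300,::-1],(514,600),interpolation=cv2.INTER_CUBIC))
im=vision.snapshot("top"); cv2.imwrite("pics/l_tcrop.png",cv2.resize(im[150:270,70:230,::-1],(800,600),interpolation=cv2.INTER_CUBIC))
E
```

```text
15.78 [-0.34  0.09 -3.17] [-0.92 -0.14 -0.04] [0.5178 0.0255 0.1642]
16.52 [-0.37  0.57 -2.59] [-0.92 -0.15  0.01] [0.517  0.0482 0.1645]
False
17.62 [ 0.27 -0.14 -3.7 ] [-1.   -0.09  0.  ] [0.517  0.0484 0.1198]
```

View pics/l_crop.png

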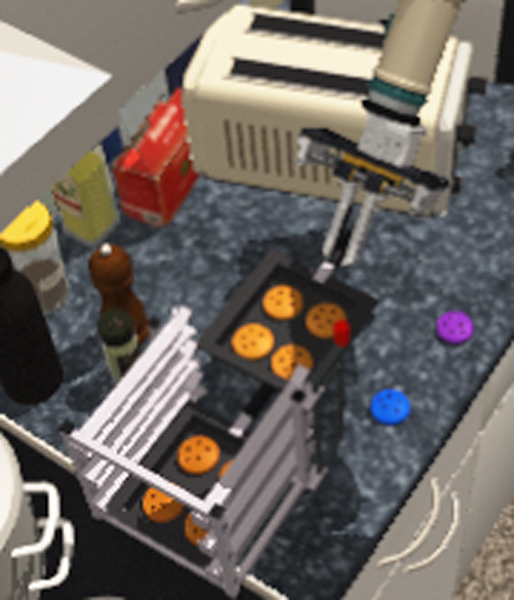

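View pics/l_tcrop.png

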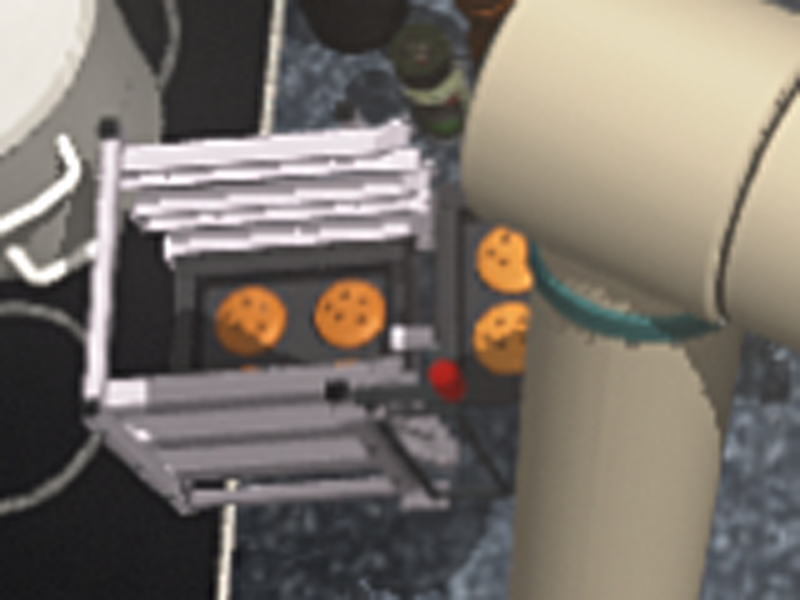

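Lowered freely: the tray front is at the mouth of the middle channels and clear of the rod. I feed it in, guarded.

```bash
python3 - <<'E'
from fit import *
for x,z in((-.165,.1135),(-.14,.1125),(-.10,.112)):
    c=gt(hand(rk(x),YR,z),YR,.05,guard=5); print(x,c); st()
    if c: break
r.hold(.2); st()
im=vision.snapshot("scene"); cv2.imwrite("pics/m_crop.png",cv2.resize(im[130:340,120:300,::-1],(514,600),interpolation=cv2.INTER_CUBIC))
im=vision.snapshot("top"); cv2.imwrite("pics/m_tcrop.png",cv2.resize(im[150:270,70:230,::-1],(800,600),interpolation=cv2.INTER_CUBIC))
E
```

```text
-0.165 False
18.31 [ 0.69  0.17 -3.04] [-0.91 -0.13  0.02] [0.5156 0.0707 0.118 ]
-0.14 False
18.96 [-0.34 -0.11 -2.83] [-0.87 -0.11 -0.01] [0.5144 0.0956 0.117 ]
-0.1 False
19.91 [-0.46 -0.45 -2.37] [-0.92 -0.12  0.04] [0.5124 0.1352 0.1165]
20.11 [ 0.38  0.27 -2.42] [-0.85 -0.15  0.05] [0.5124 0.1351 0.1165]
```

View pics/m_crop.png

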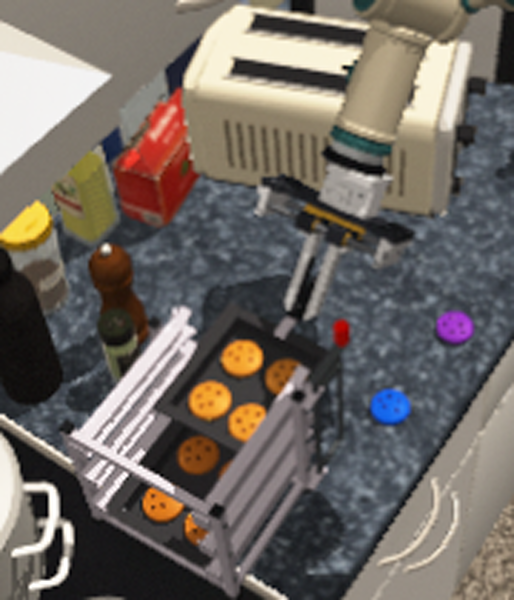

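View pics/m_tcrop.png

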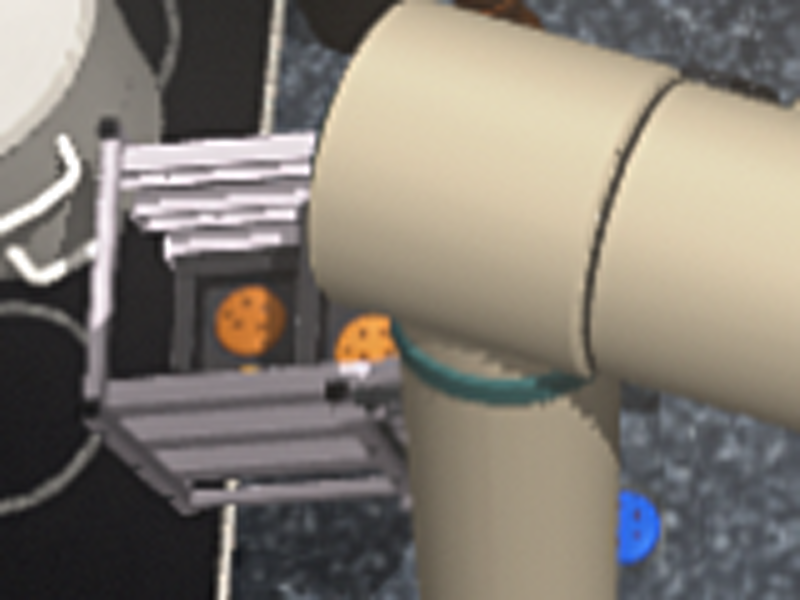

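The tray is entering the middle channel without touching (forces under 1 N). I continue nearly home, set it down on the ledges, and push to the stops.

```bash
python3 - <<'E'
from fit import *
for x,z in((-.05,.1115),(-.012,.1115)):
    c=gt(hand(rk(x),YR,z),YR,.06,guard=5); print(x,c); st()
    if c: break
else:
    c=gt(hand(rk(-.012),YR,.105),YR,.03,guard=3); print("down",c); st()
    z=telemetry.current_ee_pos()[2]-.006*np.cos(TL)
    c=gt(hand(rk(.012),YR,z),YR,.03,guard=8); print("push",c)
    r.hold(.2); st(); print((np.array(telemetry.current_ee_pos()[:2])-O)@np.c_[F,L]+.006*np.sin(TL)*np.array([1,0])+[.125,0])
im=vision.snapshot("scene"); cv2.imwrite("pics/n_crop.png",cv2.resize(im[130:340,120:300,::-1],(514,600),interpolation=cv2.INTER_CUBIC))
im=vision.snapshot("wrist"); cv2.imwrite("pics/n_wrist.png",cv2.resize(im[:,:,::-1],(768,576)))
E
```

```text
-0.05 False
21.19 [-0.54  0.45 -2.91] [-0.91 -0.11  0.02] [0.5098 0.1851 0.116 ]
-0.012 False
21.98 [-0.44 -0.58 -3.23] [-0.9  -0.16 -0.04] [0.5077 0.2233 0.116 ]
down True
22.2 [ 0.03 -0.23  3.71] [-0.06 -0.11 -0.03] [0.5083 0.2231 0.1123]
push True
22.94 [-0.71 -3.02  4.45] [-0.1   0.06  0.09] [0.508  0.2362 0.1125]
[ 0.00096674 -0.00096567]
```

View pics/n_crop.png

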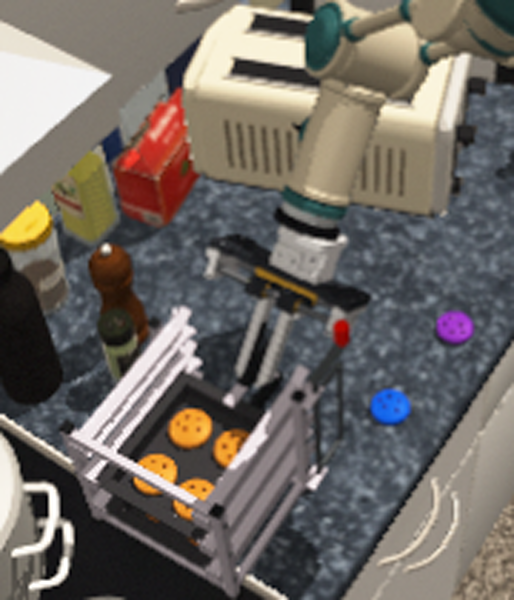

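View pics/n_wrist.png

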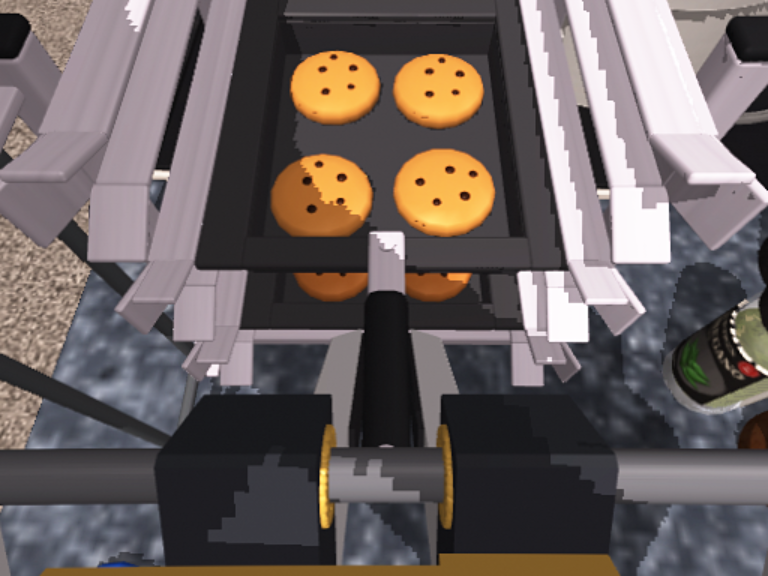

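The tray sits on the middle runners (top pair empty above, lower tray below) with four biscuits in it, at rack x ≈ 0 when the guard tripped. I push firmly once more to confirm the stops, then release and retreat.

```bash
python3 - <<'E'
from fit import *
p=np.array(telemetry.current_ee_pos()); 
print(r.move_l(p+[*(F*.012),0],vel=.03,guard=14)); st()
r.hold(.2); st()
gripper_to(.036,f_grip=20); r.hold(.1); st()
p=np.array(telemetry.current_ee_pos()); Q,z=q(YR,TL,-1)
r.move_l(p-z*.10,vel=.15)
im=vision.snapshot("wrist"); cv2.imwrite("pics/o_wrist.png",cv2.resize(im[:,:,::-1],(768,576)))
for t in("tray_mid","tray_handle","lock_knob","lock_pivot"): print(t,[(round(d["score"],2),np.round(d["at"],4).tolist()) for d in models.mark_of(t,"wrist")])
im=vision.snapshot("scene"); cv2.imwrite("pics/o_crop.png",cv2.resize(im[130:340,120:300,::-1],(514,600),interpolation=cv2.INTER_CUBIC))
for t in("tray_mid","tray_handle","lock_knob","lock_pivot","middle_home"): print(t,[(round(d["score"],2),np.round(d["at"],4).tolist()) for d in models.mark_of(t,"scene")])
st()
E
```

```text
True
23.25 [-0.75 -3.23  3.17] [-0.13  0.01  0.03] [0.5079 0.2362 0.1126]
23.45 [-0.03 -2.57  3.86] [-0.08  0.06  0.06] [0.5079 0.2362 0.1126]
24.08 [ 0.23 -0.27  0.12] [-0.3  -0.1   0.07] [0.508  0.2362 0.1124]
tray_mid [(0.85, [0.5014, 0.3618, 0.0998])]
tray_handle [(0.76, [0.5093, 0.2387, 0.1046]), (0.57, [0.4737, 0.3965, 0.0861])]
lock_knob [(0.82, [0.4035, 0.2144, 0.2262])]
lock_pivot []
tray_mid [(0.86, [0.502, 0.3648, 0.0991]), (0.46, [0.4756, 0.3269, 0.0871])]
tray_handle []
lock_knob [(0.49, [0.406, 0.2171, 0.2267]), (0.17, [0.684, 0.2769, 0.0035])]
lock_pivot [(0.72, [0.41, -0.3308, -0.0024]), (0.6, [0.4051, 0.2699, 0.2273])]
middle_home [(0.33, [0.4347, -0.4622, -0.0023])]
25.45 [-0.6  -0.08  0.47] [-0.32 -0.11  0.03] [0.5114 0.1704 0.1875]
```

View pics/o_wrist.png

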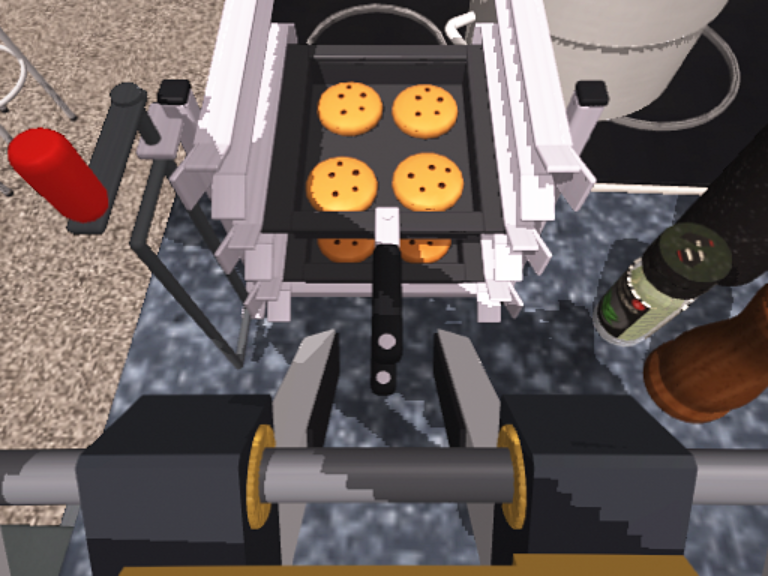

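View pics/o_crop.png

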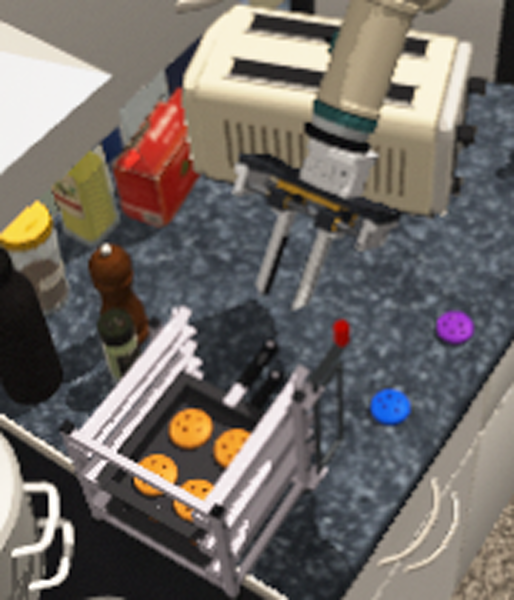

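Tray released and home: the mark estimates sit within 2–3 mm of the middle_home estimates, both handle ends line up, and the second push moved nothing. Now the lock: I grip the red knob from above and swing it along the arc.

```bash
cat >> h.py <<'E'
PV=np.array([.4065,.2705])
def kpose(lock,z):
    a=YR-np.pi/2-lock  # world angle of lever
    p=[PV[0]+.052*np.cos(a),PV[1]+.052*np.sin(a),z]
    return tcp(p,a+np.pi,0,-1)
E
python3 - <<'E'
from fit import *
P,Q=kpose(1.62,.32); print(P,inverse_kinematics(P,Q)); print(inverse_kinematics(*kpose(0,.234)))
p=np.array(telemetry.current_ee_pos()); r.move_l([p[0]-.03,p[1],.33],vel=.25)
r.move_to(P,Q)
gripper_to(.045,f_grip=15)
im=vision.snapshot("wrist"); cv2.imwrite("pics/p_wrist.png",cv2.resize(im[:,:,::-1],(768,576)))
for t in("lock_knob","lock_pivot","tray_mid"): print(t,[(round(d["score"],2),np.round(d["at"],4).tolist()) for d in models.mark_of(t,"wrist")])
st()
E
```

```text
[0.40666412 0.21850026 0.326     ] [ 3.42136416e-01  5.95640263e-02  1.54372475e+00 -4.44089210e-16
  1.53830388e+00  3.38980212e-01]
[ 4.07058303e-01  2.08180740e-01  1.57440280e+00 -4.44089210e-16
  1.35900911e+00 -1.21609790e+00]
lock_knob [(0.68, [0.4045, 0.2155, 0.2284])]
lock_pivot [(0.88, [0.4053, 0.2713, 0.2303])]
tray_mid [(0.63, [0.5096, 0.2373, 0.1082]), (0.57, [0.5015, 0.3613, 0.1017])]
27.52 [-0.5   0.36  0.66] [-0.04 -0.07  0.02] [0.4068 0.2182 0.326 ]
```

View pics/p_wrist.png

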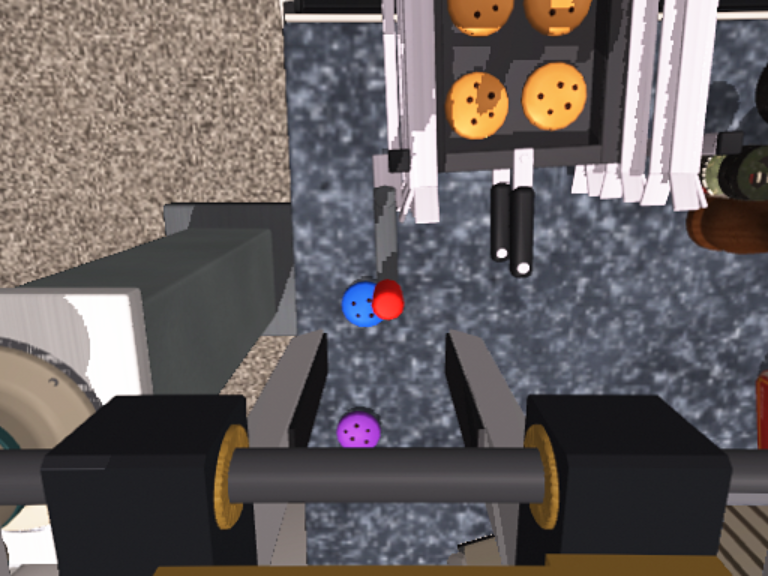

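The knob (388,300) is centred between the fingers, so I descend, grip and swing.

```bash
python3 - <<'E'
from fit import *
P,Q=kpose(1.62,.233); print(r.move_l(P,rot=Q,vel=.1,guard=5)); st()
gripper_to(0,f_grip=15); print(telemetry.current_opening()); st()
for lk in np.arange(1.45,-.01,-.18).tolist():
    P,Q=kpose(lk,.233); c=r.move_l(P,rot=Q,vel=.06,guard=15); print(round(lk,2),c,end=' '); st()
    if c: break
im=vision.snapshot("wrist"); cv2.imwrite("pics/q_wrist.png",cv2.resize(im[:,:,::-1],(768,576)))
im=vision.snapshot("scene"); cv2.imwrite("pics/q_crop.png",cv2.resize(im[130:340,120:300,::-1],(514,600),interpolation=cv2.INTER_CUBIC))
print(telemetry.current_opening())
E
```

```text
False
28.54 [ 0.1  -0.43 -0.04] [-0.04 -0.1   0.  ] [0.4072 0.2187 0.2396]
0.016236743655734184
29.11 [0.07 0.75 1.35] [-0.13 -0.14 -0.08] [0.4069 0.2184 0.2392]
1.45 False 29.43 [ 1.29 -0.2   1.94] [-0.   -0.24 -0.01] [0.4158 0.2194 0.2392]
1.27 False 29.76 [ 0.82 -0.21  1.75] [ 0.09 -0.32  0.01] [0.4246 0.2219 0.2392]
1.09 False 30.09 [1.05 0.74 1.78] [ 0.1  -0.25 -0.  ] [0.4328 0.2257 0.2392]
0.91 False 30.43 [0.33 0.65 1.99] [ 0.1  -0.25 -0.02] [0.4403 0.2312 0.2392]
0.73 False 30.76 [-0.41  1.17  3.24] [ 0.21 -0.2  -0.01] [0.4468 0.2379 0.2392]
0.55 False 31.09 [-0.92  0.85  4.46] [ 0.31 -0.14 -0.02] [0.4519 0.2457 0.2392]
0.37 False 31.43 [0.16 1.01 5.02] [ 0.34 -0.09  0.  ] [0.4556 0.2542 0.2392]
0.19 False 31.76 [-0.38  1.98  5.08] [ 0.35 -0.08 -0.07] [0.4577 0.2634 0.2392]
0.01 False 32.09 [0.02 1.74 5.  ] [ 0.38 -0.03 -0.06] [0.4581 0.2727 0.2392]
0.016224061771861087
```

View pics/q_wrist.png

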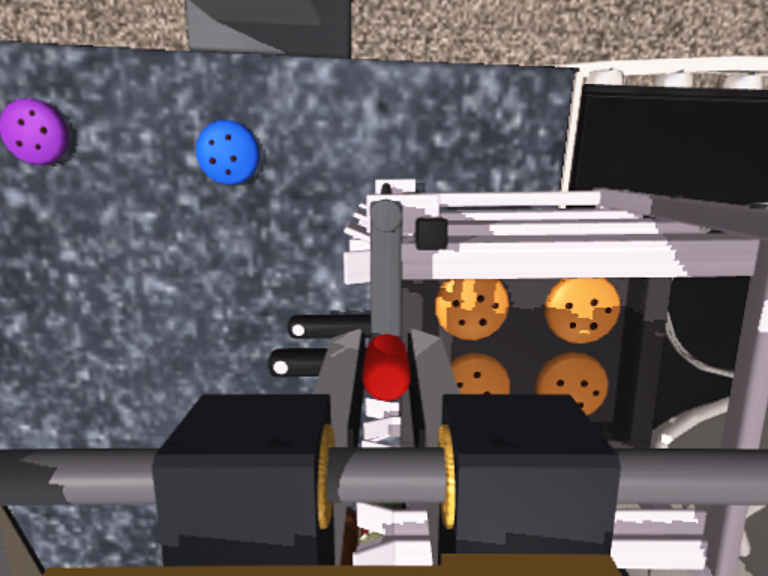

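View pics/q_crop.png

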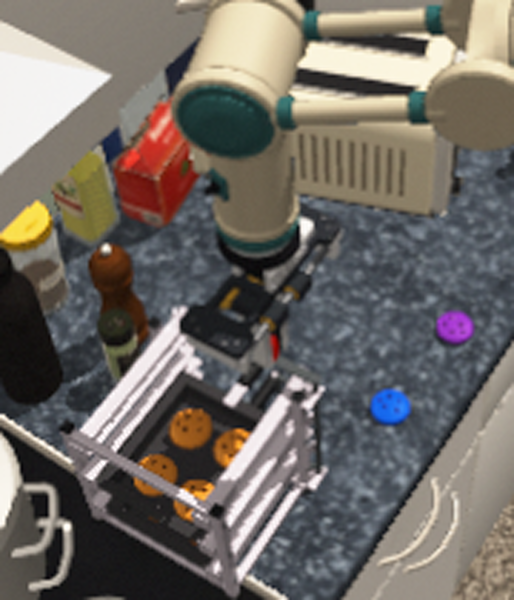

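The lever has swung across the front. I press on until the stop is felt.

```bash
python3 - <<'E'
from fit import *
_,Q=kpose(.01,.233)
for lk in(-.06,-.13,-.2,-.27):
    P,_=kpose(lk,.233); c=r.move_l(P,rot=Q,vel=.03,guard=9); print(lk,c,end=' '); st()
    if c: break
r.hold(.1); st()
e=np.array(telemetry.current_ee_pos()[:2])-PV; print(np.degrees(np.arctan2(e[1],e[0])),np.linalg.norm(e))
im=vision.snapshot("wrist"); cv2.imwrite("pics/r_wrist.png",cv2.resize(im[:,:,::-1],(768,576)))
E
```

```text
-0.06 True 32.4 [-0.21 -0.89  3.15] [-0.06 -0.14  0.  ] [0.4581 0.2732 0.2392]
32.5 [-0.16 -2.04  2.79] [-0.22 -0.16  0.01] [0.4581 0.2732 0.2392]
2.9613493493302774 0.05165118773502479
```

View pics/r_wrist.png

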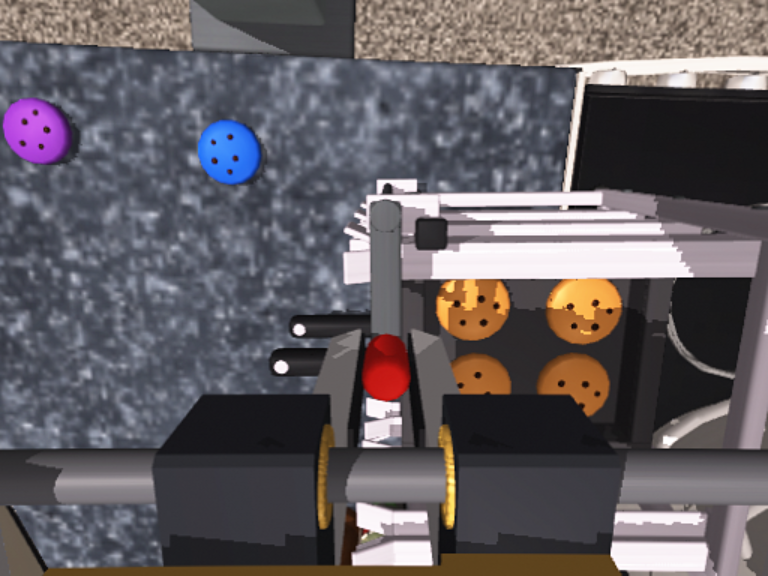

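```bash
python3 - <<'E'
from fit import *
_,Q=kpose(.01,.233)
P,_=kpose(-.15,.233); c=r.move_l(P,rot=Q,vel=.03,guard=14); print(c,end=' '); st(); r.hold(.2); st()
gripper_to(.045); r.hold(.1); st()
p=np.array(telemetry.current_ee_pos()); r.move_l([p[0],p[1],.34],vel=.2)
P,Q=kpose(1.5,.34); P=P+[0,-.02,0]; r.move_to(P,Q)
im=vision.snapshot("wrist"); cv2.imwrite("pics/s_wrist.png",cv2.resize(im[:,:,::-1],(768,576)))
for t in("lock_knob","lock_pivot","tray_mid"): print(t,[(round(d["score"],2),np.round(d["at"],4).tolist()) for d in models.mark_of(t,"wrist")])
st()
E
```

```text
True 32.79 [-0.1  -0.84  4.74] [-0.12 -0.15 -0.06] [0.4581 0.2733 0.2391]
32.99 [ 0.61 -1.08  3.86] [-0.11 -0.18 -0.  ] [0.4581 0.2733 0.2391]
33.73 [ 0.53 -0.24  0.2 ] [ 0.1  -0.14 -0.05] [0.458  0.2734 0.2391]
lock_knob [(0.65, [0.4548, 0.2684, 0.2284])]
lock_pivot [(0.79, [0.4022, 0.2688, 0.228]), (0.37, [0.5016, 0.3639, 0.1012])]
tray_mid [(0.58, [0.5027, 0.3636, 0.1004])]
35.83 [-0.38 -0.28 -0.65] [-0.01 -0.05  0.02] [0.4129 0.1991 0.3458]
```

View pics/s_wrist.png

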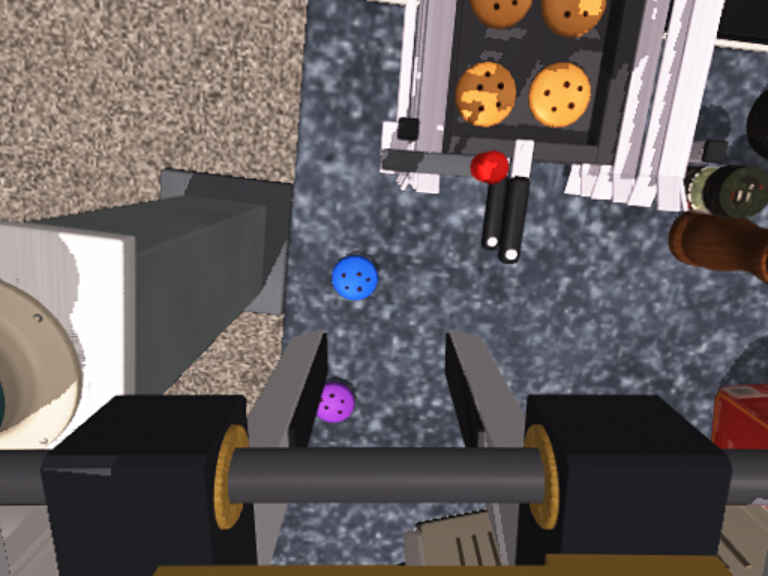

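```bash
python3 - <<'E'
from fit import *
im=cv2.imread("pics/s_wrist.png"); c=im[80:280,360:620]; cv2.imwrite("pics/t.png",cv2.resize(c,(780,600),interpolation=cv2.INTER_CUBIC))
cal=vision.get_calibration("wrist")
g=cv2.resize(im,(768*1,576))
for lk,col in((0,(0,255,0)),(.1,(0,0,255))):
    a=YR-np.pi/2-lk
    u=project(cal,[[*PV,.241],[PV[0]+.052*np.cos(a),PV[1]+.052*np.sin(a),.241]])*1.5
    print(u)
    cv2.line(g,tuple(map(int,u[0])),tuple(map(int,u[1])),col,1)
cv2.imwrite("pics/t2.png",cv2.resize(g[80:280,360:620],(780,600),interpolation=cv2.INTER_CUBIC))
E
```

```text
[[390.54316883 160.82434766]
 [493.57690475 168.42367022]]
[[390.54316883 160.82434766]
 [491.7537889  178.93079724]]
```

View pics/t2.png

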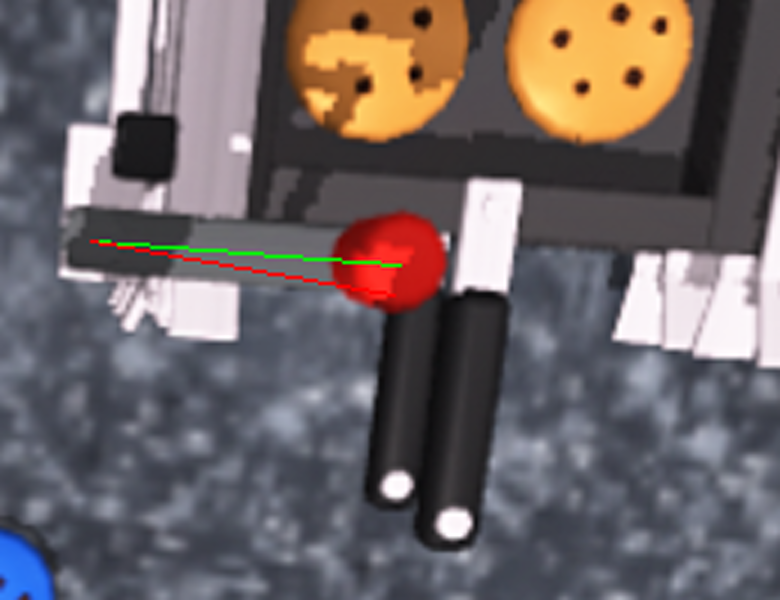

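The lever (435–490, 165) lies parallel to the tray rims and matches the lock = 0 overlay, not the 0.1 rad one. The tray is home with four biscuits, and the gripper is clear of everything. I hand in.

```bash
python3 - <<'E'
from h import *
im=vision.snapshot("scene")
for t in("mug","timer","spice","low_tray"): print(t,[(round(d["score"],2),np.round(d["at"],4).tolist()) for d in models.mark_of(t,"scene")][:2])
r.sign_off(); st()
E
```

```text
mug [(0.7, [0.4087, -0.328, -0.0004]), (0.31, [0.4066, 0.2694, 0.2265])]
timer [(0.55, [0.4363, -0.4622, -0.0023]), (0.3, [0.4107, -0.3286, 0.0011])]
spice [(0.77, [0.6847, 0.2781, 0.0033])]
low_tray [(0.27, [0.5265, 0.3981, 0.0868])]
the job is handed in; nothing more can be done
the job is handed in; nothing more can be done
```

The tray of biscuits is on the middle runners against the end stops, and the locking rod is shut across the front. I handed the job in at about 36 s of the 64 s allowed.

**Tray:** It went in by its handle with all four biscuits still on it. A second, firmer push moved it no further. Its measured position was within about 3 mm of the home point.

**Lock:** I swung the red knob round until it stopped firmly, with no movement on a second push. In the last close view the lever is parallel to the tray rims and matches the fully shut position.

**Checks that failed or disagreed:**
- **Toaster contact:** My first attempt to lower the tray in front of the rack was stopped by the 6 N contact guard, most likely the gripper body touching the toaster's top edge. The force read about 7 N when it stopped. The tray did not shift in the grip, so I backed off and lowered it closer to the rack.
- **Lock angle:** The position model's own marks put the lever about 3° from my shut estimate, which is within its 4 mm accuracy.
- **Lower tray:** The final detection of it was poor (score 0.27, implausible position) because it was hidden under the upper tray. In the wrist view its handle was in line with the upper tray's.
- **Other things:** The mug, timer and spice jar measured within about 5 mm of where they started.

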